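# Stop the engraver and hold its lid just below the balance point

## Task

The engraving is done: stop the desktop engraver by pressing its red stop button fully down and letting it spring back, leaving the green start button alone. Then take the lid by its steel bar handle, raise it a little past its balance point so that the gas strut takes over (but do not let it fly up to its stop), ease it back and finish still holding it by the handle, steady, just below the balance point, where it would drop shut if you let go. Leave the flask, the mallet and the carved rosette where they are.

Things in the scene. Friction and masses are not known exactly. Their poses are not given: they have to be found in the camera images.
- engraver: White desktop laser engraver, fixed, 360 mm deep (x) x 400 wide (y) x 135 high. Origin: centre of its underside, on the bench. Its x axis points from the control panel (the front 88 mm of its top, with the buttons) to the lid's hinge at the rear, z up. The lid lies behind the panel; its hinge axis is parallel to the engraver's y.
- lid (a joint): Hinge angle of the red-framed lid with amber window (240 mm deep, 372 wide, 12 thick, 0.85 kg). 0 = shut, level; grows as its front edge rises; stop at 1.40 rad. A gas strut works over-centre: balance point at 0.873 rad (50 deg); below it the lid falls shut, above it the strut carries it up. Just below = 3 to 11 deg under that. Lifting at the handle takes 6 N from shut, under 1.5 N near balance.
- lid_hinge (a point): Point on the hinge axis, middle of the lid's rear edge: 150 mm behind the engraver's origin along its x, 136 mm over the bench.
- lid_handle (a point): Steel bar handle fixed on the lid: round bar 12 mm thick, 150 long, along the engraver's y, on two 10 mm posts 136 mm apart. The point is the middle of the bar, 215 mm from the hinge axis along the lid and 50 mm square to it (38 above the lid's face): 186 mm over the bench when shut, 333 at balance. Grasped from straight above, the bar turns between the fingers as the lid swings.
- stop (a joint): Travel of the red stop button: 0 = out, 0.006 m = fully down; springs back. About 5 N presses it fully.
- stop_top (a point): Centre of the top face of the red stop button (30 mm across, in a yellow housing 46 mm across), at the right of the control panel, 153 mm over the bench when out. Pressed straight down.
- start (a joint): Travel of the green start button: 0 = out, 0.006 m = fully down. Not to be pressed.
- start_top (a point): Centre of the top face of the green start button (24 mm across, dark housing), 90 mm to the left of the red one, same height.
- flask: Loose steel drinking flask with a black cap, 72 mm across, 230 mm tall, standing on the bench at the engraver's right side. Origin: centre of its foot. To be left alone.
- mallet: Loose wooden carver's mallet lying at the engraver's left side: head 75 x 130 x 60 mm, handle 220 mm long pointing towards its -x. Origin: under the middle of the head. To be left alone.
- rosette: Loose carved wooden rosette, a disc 90 mm across and 22 mm high, lying on the bench at the engraver's right side. Origin: centre of its underside. To be left alone.

How it is judged:
On the way, in this order (a step that is already met when the one before it is completed fails the run):
1. the red stop button is pressed fully down (value of joint stop above 0.005 m), for 0.05 s.
2. the red stop button has sprung back (value of joint stop below 0.0015 m), for 0.05 s.
3. the lid is raised past its balance point (value of joint lid above 0.895 rad), for 0.1 s.
At the end, for the whole second after the job is handed in: The fingers hold the lid at its handle, nothing else props it, and it stays steady between 0.67 and 0.84 rad (about 2 to 12 degrees below its balance point at 0.873 rad); both buttons are out; flask, mallet and rosette are within 30 mm of where they stood (value of joint lid between 0.67 and 0.84 rad and velocity of joint lid between -0.05 and 0.05 rad/s and contact force between the fingers and lid above 0.3 N and distance between the grasp point and lid_handle below 0.09 m and value of joint each of stop, start below 0.0015 m and contact force between lid and flask below 0.1 N and contact force between lid and mallet below 0.1 N and contact force between lid and rosette below 0.1 N and distance of each of flask, mallet, rosette from where it was at the start of the episode below 0.03 m); the arm keeps its last pose, push and grip.
It fails at once if the green start button is pressed (value of joint start above 0.002 m).
It fails at once if the lid flies up towards its stop (beyond 1.2 rad) (value of joint lid above 1.2 rad).
It fails at once if the flask, the mallet or the rosette is moved more than 30 mm, or the flask is tipped (distance of any of flask, mallet, rosette from where it was at the start of the episode above 0.03 m or angle between flask's own z axis and vertical above 0.3 rad).
It also fails if it takes over 45 s, if anything falls off the work surface, if the arm or the gripper's body presses on something with over 40 N, if the wrist force passes 120 N, or if a joint passes its speed limit or range.

## Robot

A 6-joint arm with a two-finger parallel gripper is mounted at the origin on the work surface. World frame = base frame: x ahead of the robot, y to its left, z up, the work surface at z = 0. Lengths are in m, angles in rad, forces in N, time in s.
With the tool pointing down it reaches from about 0.35 to 0.95 m from the base axis. Payload 17.4 kg.
Tool frame: the origin (TCP) lies between the finger pads; the fingertips stand 8 mm ahead of it and the grasp point (between the pads) lies 11 mm behind it; z points along the fingers, y is the line along which they close (so a half turn about z gives the same grasp; the last joint's range is limited). The gripper opens to 93 mm and grips with 3 to 60 N. Pads are 15 mm wide; open, the fingers measure 128 mm over their backs; the gripper's body (75 mm by 188 mm) begins 65 mm behind the grasp point.
Start: joints at [-1.286, 0.116, 1.442, -0, 1.584, -0.038], TCP at [0.214, -0.64, 0.19] pointing down, gripper open.
Joint ranges: [-2.83, 2.83], [-0.83, 2.19], [0.07, 2.5], [-1.14, 4.28], [0.01, 3], [-2.97, 2.97]. Speed limits (rad/s): [1.89, 1.89, 2.22, 3.14, 3.14, 3.14].

## Interface

Orientations are given as a 3x3 rotation matrix whose columns are the frame's x, y, z axes.
In Python, from plant import monitor, read_camera, arm gives the robot as it stands.
- The arm moves only by the tool servo_tool, never from a script. Its argument "increments" is a list of rows, each an object of numbers: "x", "y", "z": the shift along the tool's x, y, z in cm; "ax", "ay", "az": the turn, a rotation vector about the tool's x, y, z in rad; "jaw": the opening, from 0 (shut) to 1 (fully open). A call has 1 to 10 rows; each row shifts and turns the commanded pose from where the row before left it, along the tool's axes as they then stand; what a row does not reach is not made up. A row lasts 1/12 s, in which the tool goes at most 41.7 mm and 7.16 degrees, less where a joint would pass 70% of its speed; a pose out of reach is approached as far as the arm can. A call is refused whole if a number of a shift passes 4.17 or a number of a turn 0.125, either way. A call with a gripper value outside its range is refused whole. The fingers move at their own pace and stop on an object; "force" is the grip in N (left out, the last holds). Time passes only in rows, so rows that do not move let the fingers close. It gives the time, the measured TCP pose, the force, the opening and the grip force at its end, in the units of the state.
- monitor.get_state(): the state, without advancing time (a new reading comes with each control period).
- read_camera(name): name is "scene" or "top" or "wrist"; returns a dict with "color" (480x640x3 uint8, red, green, blue), "K" (3x3 intrinsics, pixels), "D" ([k1, k2, p1, p2, k3] as OpenCV has them; the pictures are not rectified), "eye" and "rotation" of the camera in the world; the wrist camera has in their place "tool_from_camera" (4x4, takes a point from camera to tool coordinates, whose origin is the TCP and whose axes are the flange's). Camera axes: x right, y up, looking along -z (the intrinsics and any distortion apply to the point x, -y, -z); pixel columns grow to the right and rows downward; lengths in m; the calibration is good to about 2 mm. A picture is of the moment at which its call begins: read the wrist's pose just before it. There is no depth.
- arm.close_job(): hands the job in; it is judged then, once.
The state is a dict: "time": time; "q": joint angles; "joint_vel": joint speeds; "tau": joint torques, N m; "position": TCP position; "ee_rot": TCP orientation; "wrist_force": force on the tool from outside, world axes, zero at the start; "wrist_torque": the same for the moment, N m; "width": finger opening in m; "grasp_force": force on a finger pad.
Only numpy, scipy, OpenCV 4.12 (cv2) and the standard library are available. Lean on these libraries where they do the work, as an engineer would, in place of code of your own. Each camera call takes 0.05 s, during which the arm holds its last target. There are 200 camera calls.

## Working session

There is one attempt and no reset: what is moved stays moved. The work goes in short steps, Python scripts to look and compute and a tool call to move; the robot and the scene stay as the last step left them, time stands still between calls to the robot, and variables do not carry over. Pictures are saved under pics/ and viewed, at most 10 in all, crops included, and the job is handed in when it is done.

Besides the shell and the picture viewer there is one more tool, called after "Call:" by a JSON object that holds its "fn" and its "kwargs". servo_tool: Moves the arm, as the interface text tells. Its arguments: {"type":"object","properties":{"increments":{"type":"array"},"force":{"type":"number"}},"required":["increments"]}

```bash
mkdir -p pics
cat > h.py <<'E'
import numpy as np, cv2
from plant import monitor, read_camera, arm
def ray(c,px):
    p=cv2.undistortPoints(np.array([[px]],float),np.array(c["K"]),np.array(c["D"])).ravel()
    d=np.array([p[0],-p[1],-1.]); return np.array(c["eye"]),np.array(c["rotation"])@d
def onplane(c,px,z):
    e,d=ray(c,px); return e+d*(z-e[2])/d[2]
def blobs(im,lo,hi,mn=60):
    h=cv2.cvtColor(im,cv2.COLOR_RGB2HSV); m=cv2.inRange(h,np.array(lo),np.array(hi))
    n,_,s,c=cv2.connectedComponentsWithStats(m); return [(s[i].tolist(),c[i].round(1).tolist()) for i in range(1,n) if s[i][4]>mn]
E
python3 - <<'E'
from h import *
for n in("top","scene"):
    c=read_camera(n); im=c["color"]; cv2.imwrite(f"pics/{n}0.png",im[:,:,::-1]); np.savez(f"{n}0.npz",**{k:np.array(v) for k,v in c.items()})
    print(n,np.round(c["eye"],3),np.round(c["K"],0).tolist())
    for nm,lo,hi in(("red",(0,150,80),(6,255,255)),("red2",(174,150,80),(180,255,255)),("green",(45,90,40),(85,255,255)),("yel",(22,130,100),(34,255,255))): print(nm,blobs(im,lo,hi))
s=monitor.get_state(); print(s["position"],np.round(s["ee_rot"],3).tolist(),s["wrist_force"],s["width"])
E
```

```text
top [0.5   0.023 1.226] [[544.0, 0.0, 330.0], [0.0, 544.0, 234.0], [0.0, 0.0, 1.0]]
red [([238, 155, 200, 145, 7477], [336.1, 225.6]), ([406, 292, 15, 15, 138], [413.2, 299.1])]
red2 []
green [([362, 301, 13, 12, 115], [368.1, 306.9]), ([352, 437, 18, 17, 83], [360.4, 444.8])]
yel [([401, 288, 23, 23, 228], [412.2, 299.3])]
scene [ 1.112 -0.288  0.765] [[450.0, 0.0, 322.0], [0.0, 450.0, 245.0], [0.0, 0.0, 1.0]]
red [([213, 175, 231, 174, 7471], [326.5, 264.5]), ([217, 221, 14, 13, 129], [223.7, 227.6])]
red2 []
green [([142, 86, 54, 63, 1106], [166.5, 111.2]), ([188, 101, 67, 56, 984], [211.9, 128.6]), ([151, 139, 74, 37, 1011], [178.7, 161.8]), ([255, 201, 13, 12, 116], [261.5, 206.4])]
yel [([212, 224, 25, 18, 185], [225.0, 234.6])]
[ 0.21404871 -0.63992758  0.18936922] [[0.948, 0.317, -0.0], [0.317, -0.948, 0.001], [0.0, -0.001, -1.0]] [-0.85493636 -0.27834755 -0.70448178] 0.09294010952252467
```

View pics/top0.png

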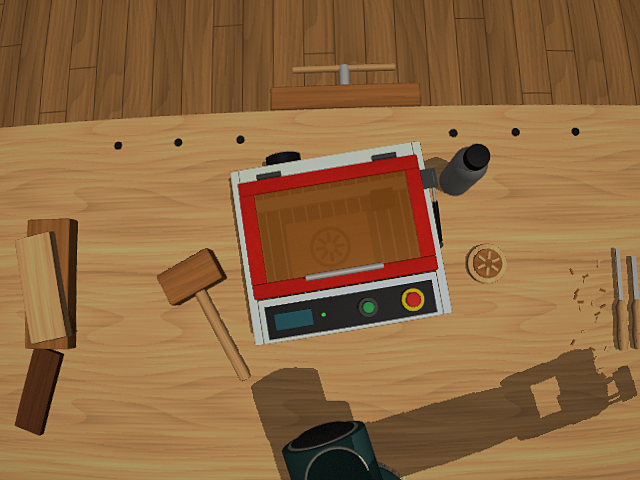

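View pics/scene0.png

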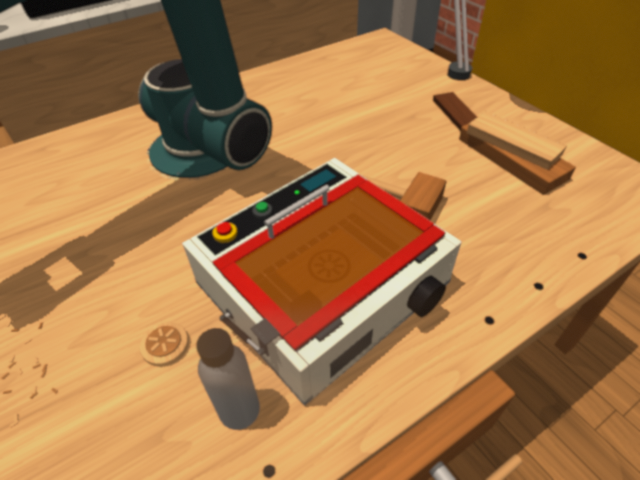

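The top view shows the stop at (413,299), the start at (368,307), and the handle bar from (306,277) to (383,265). The flask is at (470,165) and the rosette at (487,263), both on the right; the mallet is on the left. The scene view has the stop at (224,228) and the start at (261,206).

Run:
```python
from h import *
T=dict(np.load("top0.npz"));S=dict(np.load("scene0.npz"))
def tri(a,b):
    e1,d1=ray(T,a);e2,d2=ray(S,b);t=np.linalg.lstsq(np.c_[d1,-d2],e2-e1,rcond=None)[0]
    p,q=e1+d1*t[0],e2+d2*t[1]; return (p+q)/2,np.linalg.norm(p-q)
print("stop",tri((413.2,299.1),(223.7,227.6)),onplane(T,(413.2,299.1),.153))
print("start",tri((368.1,306.9),(261.5,206.4)),onplane(T,(368.1,306.9),.153))
st,sa=onplane(T,(413.2,299.1),.153),onplane(T,(368.1,306.9),.153)
# handle: bright grey pixels in ROI
im=T["color"];h=cv2.cvtColor(im,cv2.COLOR_RGB2HSV);m=cv2.inRange(h,np.array((0,0,100)),np.array((180,70,255)))
r=np.zeros_like(m);r[255:288,295:395]=m[255:288,295:395]
ys,xs=np.nonzero(r);(c,sz,an)=cv2.minAreaRect(np.c_[xs,ys].astype(np.float32));box=cv2.boxPoints((c,sz,an));print(c,sz,an,len(xs))
P=[onplane(T,p,.190)[:2] for p in box];C=onplane(T,c,.189);print("handle",C,np.round(P,3).tolist())
d=(sa-st)[:2];print("yaw from buttons",np.degrees(np.arctan2(-d[0],d[1])),np.linalg.norm(d))
# lid red frame rect
m=cv2.inRange(h,np.array((0,150,80)),np.array((6,255,255)));cs=max(cv2.findContours(m,0,2)[0],key=cv2.contourArea)
hull=cv2.convexHull(cs);b=cv2.boxPoints(cv2.minAreaRect(hull));B=np.array([onplane(T,p,.142)[:2] for p in b]);print(B.round(3).tolist(),B.mean(0))
for i in range(4):
  e=B[(i+1)%4]-B[i];print(np.linalg.norm(e).round(3),np.degrees(np.arctan2(e[1],e[0])).round(1))
s=monitor.get_state();print(np.degrees(np.arctan2(s["ee_rot"][1][0],s["ee_rot"][0][0])))
for n,p,z in(("flask",(477,157),.23),("ros",(487,263),.022),("mallet",(192,277),.06)):print(n,onplane(T,p,z))
```

```text
stop (array([ 0.49640482, -0.11815406,  0.15508914]), np.float64(0.000574710750231261)) [ 0.4965048  -0.11816037  0.153     ]
start (array([ 0.48397421, -0.02920089,  0.15400464]), np.float64(0.0005860633785240622)) [ 0.48408263 -0.02898366  0.153     ]
(349.787841796875, 279.822998046875) (25.161962509155273, 87.5989761352539) 81.02737426757812 701
handle [0.53693093 0.00586423 0.189     ] [[0.55, 0.092], [0.571, -0.074], [0.524, -0.08], [0.503, 0.085]]
yaw from buttons 7.930180915588376 0.09003775146623606
[[0.742, 0.234], [0.794, -0.144], [0.554, -0.171], [0.504, 0.197]] [0.64854406 0.02881536]
0.382 -82.2
0.241 -173.5
0.371 97.8
0.241 8.9
18.49527835382595
flask [ 0.75939582 -0.24214652  0.23      ]
ros [ 0.57028184 -0.30472263  0.022     ]
mallet [0.55634083 0.34593758 0.06      ]
```

Call:
{"fn": "servo_tool", "kwargs": {"increments": [{"z":-4,"jaw":0},{"x":2.71,"y":-2.53,"jaw":0},{"x":2.71,"y":-2.53,"jaw":0},{"x":2.71,"y":-2.53,"jaw":0},{"x":2.71,"y":-2.53,"jaw":0},{"x":2.71,"y":-2.53,"jaw":0},{"x":2.71,"y":-2.53,"jaw":0},{"x":2.71,"y":-2.53,"jaw":0},{"x":2.71,"y":-2.53,"jaw":0}], "force": 20}}

```text
$.increments[0]: bad value
```

Call:
{"fn": "servo_tool", "kwargs": {"increments": [{"x":2.71,"y":-2.53},{"x":2.71,"y":-2.53},{"x":2.71,"y":-2.53},{"x":2.71,"y":-2.53},{"x":2.71,"y":-2.53},{"x":2.71,"y":-2.53},{"x":2.71,"y":-2.53},{"x":2.71,"y":-2.53}]}}

```text
$.increments[0]: bad value
```

Call:
{"fn": "servo_tool", "kwargs": {"increments": [{"az":-0.12},{"az":-0.12},{"az":-0.12},{"az":-0.12},{"az":-0.12},{"az":-0.12},{"az":-0.12},{"az":-0.12},{"az":-0.12},{"az":-0.12}]}}

```text
$.increments[0]: bad value
```

Call:
{"fn": "servo_tool", "kwargs": {"increments": [{"az":-0.12},{"az":-0.068},{}]}}

```text
$.increments[0]: bad value
```

Run:
```python
from h import *
s=monitor.get_state();print(s["position"],np.round(s["ee_rot"],3).tolist(),s["wrist_force"],np.round(s["q"],2))
R=np.array(s["ee_rot"]);print("to stop cm",100*R.T@(np.array([.4965,-.1182,.1615])-s["position"]))
c=read_camera("wrist");im=c["color"];cv2.imwrite("pics/w0.png",im[:,:,::-1])
M=np.array(c["tool_from_camera"]);C={"K":c["K"],"D":c["D"],"eye":R@M[:3,3]+s["position"],"rotation":R@M[:3,:3]}
for nm,lo,hi in(("red",(0,150,80),(6,255,255)),("green",(45,90,40),(85,255,255)),("yel",(22,130,100),(34,255,255))):
  for b in blobs(im,lo,hi,300): print(nm,b,onplane(C,b[1],.153))
```

```text
[ 0.21404871 -0.63992758  0.18936922] [[0.948, 0.317, -0.0], [0.317, -0.948, 0.001], [0.0, -0.001, -1.0]] [-0.85493636 -0.27834755 -0.70448178] [-1.29  0.12  1.44 -0.    1.58 -0.04]
to stop cm [ 43.33677142 -40.51488285   2.83185876]
```

View pics/w0.png

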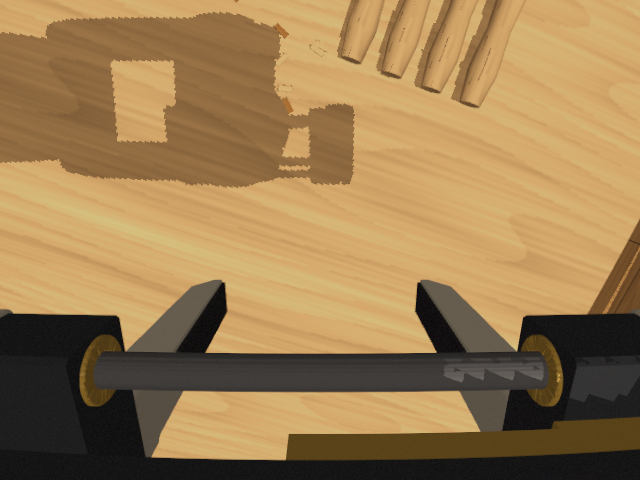

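The moves were refused before anything moved, so that wrist picture only shows bench and open fingers. The rows probably need all seven fields, so I'll give them all.

Call:
{"fn": "servo_tool", "kwargs": {"increments": [{"x":0,"y":0,"z":-4,"ax":0,"ay":0,"az":0,"jaw":0},{"x":2.71,"y":-2.53,"z":0,"ax":0,"ay":0,"az":0,"jaw":0},{"x":2.71,"y":-2.53,"z":0,"ax":0,"ay":0,"az":0,"jaw":0},{"x":2.71,"y":-2.53,"z":0,"ax":0,"ay":0,"az":0,"jaw":0},{"x":2.71,"y":-2.53,"z":0,"ax":0,"ay":0,"az":0,"jaw":0},{"x":2.71,"y":-2.53,"z":0,"ax":0,"ay":0,"az":0,"jaw":0},{"x":2.71,"y":-2.53,"z":0,"ax":0,"ay":0,"az":0,"jaw":0},{"x":2.71,"y":-2.53,"z":0,"ax":0,"ay":0,"az":0,"jaw":0},{"x":2.71,"y":-2.53,"z":0,"ax":0,"ay":0,"az":0,"jaw":0}], "force": 20}}

```text
time: 0.9
position: [0.3559, -0.3777, 0.2299]
ee_rot: [[0.948, 0.317, 0.0], [0.317, -0.948, 0.0], [0.0, -0.0, -1.0]]
wrist_force: [0.1, -1.4, 1.2]
width: 0.0378
grasp_force: 0.0
```

Call:
{"fn": "servo_tool", "kwargs": {"increments": [{"x":2.71,"y":-2.53,"z":0,"ax":0,"ay":0,"az":0,"jaw":0},{"x":2.71,"y":-2.53,"z":0,"ax":0,"ay":0,"az":0,"jaw":0},{"x":2.71,"y":-2.53,"z":0,"ax":0,"ay":0,"az":0,"jaw":0},{"x":2.71,"y":-2.53,"z":0,"ax":0,"ay":0,"az":0,"jaw":0},{"x":2.71,"y":-2.53,"z":0,"ax":0,"ay":0,"az":0,"jaw":0},{"x":2.71,"y":-2.53,"z":0,"ax":0,"ay":0,"az":0,"jaw":0},{"x":2.71,"y":-2.53,"z":0,"ax":0,"ay":0,"az":0,"jaw":0},{"x":2.71,"y":-2.53,"z":0,"ax":0,"ay":0,"az":0,"jaw":0}]}}

```text
time: 1.57
position: [0.4973, -0.1168, 0.23]
ee_rot: [[0.948, 0.317, 0.0], [0.317, -0.948, -0.0], [0.0, 0.0, -1.0]]
wrist_force: [0.8, -1.5, 0.5]
width: 0.0002
grasp_force: 0.0
```

Call:
{"fn": "servo_tool", "kwargs": {"increments": [{"x":0,"y":0,"z":0,"ax":0,"ay":0,"az":-0.12,"jaw":0},{"x":0,"y":0,"z":0,"ax":0,"ay":0,"az":-0.12,"jaw":0},{"x":0,"y":0,"z":0,"ax":0,"ay":0,"az":-0.12,"jaw":0},{"x":0,"y":0,"z":0,"ax":0,"ay":0,"az":-0.12,"jaw":0},{"x":0,"y":0,"z":0,"ax":0,"ay":0,"az":-0.12,"jaw":0},{"x":0,"y":0,"z":0,"ax":0,"ay":0,"az":-0.12,"jaw":0},{"x":0,"y":0,"z":0,"ax":0,"ay":0,"az":-0.12,"jaw":0},{"x":0,"y":0,"z":0,"ax":0,"ay":0,"az":-0.12,"jaw":0},{"x":0,"y":0,"z":0,"ax":0,"ay":0,"az":-0.12,"jaw":0},{"x":0,"y":0,"z":0,"ax":0,"ay":0,"az":-0.12,"jaw":0}]}}

```text
time: 2.4
position: [0.4968, -0.1187, 0.2299]
ee_rot: [[0.042, 0.999, -0.0], [0.999, -0.042, 0.0], [0.0, -0.0, -1.0]]
wrist_force: [0.7, 0.0, 0.0]
width: 0.0006
grasp_force: 0.0
```

Call:
{"fn": "servo_tool", "kwargs": {"increments": [{"x":0,"y":0,"z":0,"ax":0,"ay":0,"az":-0.12,"jaw":0},{"x":0,"y":0,"z":0,"ax":0,"ay":0,"az":-0.068,"jaw":0},{"x":0,"y":0,"z":0,"ax":0,"ay":0,"az":0,"jaw":0}]}}

```text
time: 2.65
position: [0.4968, -0.1187, 0.2299]
ee_rot: [[-0.143, 0.99, -0.0], [0.99, 0.143, 0.0], [0.0, -0.0, -1.0]]
wrist_force: [-0.8, -0.6, -0.3]
width: 0.0003
grasp_force: 0.0
```

```bash
cat > look.py <<'E'
from h import *
s=monitor.get_state();print(s["position"],np.round(s["ee_rot"],3).tolist(),s["wrist_force"],np.round(s["q"],2))
R=np.array(s["ee_rot"]);print("to stop cm",100*R.T@(np.array([.4965,-.1182,.1615])-s["position"]))
c=read_camera("wrist");im=c["color"];cv2.imwrite("pics/w1.png",im[:,:,::-1])
M=np.array(c["tool_from_camera"]);C={"K":c["K"],"D":c["D"],"eye":R@M[:3,3]+s["position"],"rotation":R@M[:3,:3]}
for nm,lo,hi in(("red",(0,150,80),(6,255,255)),("green",(45,90,40),(85,255,255)),("yel",(22,130,100),(34,255,255))):
  for b in blobs(im,lo,hi,300): print(nm,b,onplane(C,b[1],.153))
E
python3 look.py
```

```text
[ 0.49681735 -0.11865937  0.22988947] [[-0.143, 0.99, -0.0], [0.99, 0.143, 0.0], [0.0, -0.0, -1.0]] [-0.82840967 -0.57606245 -0.30826436] [-0.28 -0.25  1.73 -0.    1.67 -0.43]
to stop cm [ 0.04920964 -0.02306857  6.83895854]
red ([381, 0, 259, 309, 20131], [455.7, 202.3]) [ 0.5918816  -0.07521819  0.153     ]
red ([303, 219, 38, 38, 1127], [321.3, 237.3]) [ 0.49649464 -0.11630217  0.153     ]
green ([306, 96, 34, 36, 924], [322.0, 113.7]) [ 0.48423243 -0.02755946  0.153     ]
yel ([292, 205, 59, 59, 1458], [321.0, 231.7]) [ 0.49564467 -0.11198608  0.153     ]
```

View pics/w1.png

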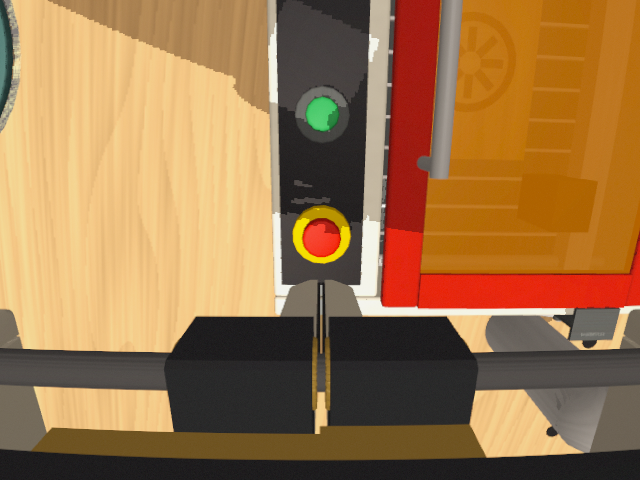

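The wrist view shows the stop at (321,237), directly under the closed fingers and agreeing with the earlier fix to 2 mm. The start is at (322,114), and the handle bar runs down to (440,178). Descending now.

Call:
{"fn": "servo_tool", "kwargs": {"increments": [{"x":0.1,"y":0,"z":3,"ax":0,"ay":0,"az":0,"jaw":0},{"x":0,"y":0,"z":2.5,"ax":0,"ay":0,"az":0,"jaw":0},{"x":0,"y":0,"z":0.8,"ax":0,"ay":0,"az":0,"jaw":0},{"x":0,"y":0,"z":0,"ax":0,"ay":0,"az":0,"jaw":0}]}}

```text
time: 3.03
position: [0.4959, -0.1175, 0.1651]
ee_rot: [[-0.138, 0.99, -0.003], [0.99, 0.138, 0.001], [0.001, -0.003, -1.0]]
wrist_force: [0.0, -0.4, 0.6]
width: 0.0003
grasp_force: 0.0
```

Call:
{"fn": "servo_tool", "kwargs": {"increments": [{"x":0,"y":0,"z":0.4,"ax":0,"ay":0,"az":0,"jaw":0},{"x":0,"y":0,"z":0.3,"ax":0,"ay":0,"az":0,"jaw":0},{"x":0,"y":0,"z":0,"ax":0,"ay":0,"az":0,"jaw":0}]}}

```text
time: 3.28
position: [0.497, -0.1178, 0.1607]
ee_rot: [[-0.139, 0.99, 0.001], [0.99, 0.139, -0.0], [-0.0, 0.001, -1.0]]
wrist_force: [-0.4, 0.6, -0.7]
width: 0.0004
grasp_force: 0.0
```

Call:
{"fn": "servo_tool", "kwargs": {"increments": [{"x":0,"y":0,"z":0.3,"ax":0,"ay":0,"az":0,"jaw":0},{"x":0,"y":0,"z":0,"ax":0,"ay":0,"az":0,"jaw":0}]}}

```text
time: 3.45
position: [0.4969, -0.1177, 0.1572]
ee_rot: [[-0.139, 0.99, 0.0], [0.99, 0.139, -0.0], [-0.0, 0.0, -1.0]]
wrist_force: [-0.2, -0.4, -1.3]
width: 0.0004
grasp_force: 0.0
```

Call:
{"fn": "servo_tool", "kwargs": {"increments": [{"x":0,"y":0,"z":0.2,"ax":0,"ay":0,"az":0,"jaw":0},{"x":0,"y":0,"z":0,"ax":0,"ay":0,"az":0,"jaw":0}]}}

```text
time: 3.62
position: [0.4968, -0.1177, 0.1549]
ee_rot: [[-0.139, 0.99, -0.0], [0.99, 0.139, 0.0], [0.0, -0.0, -1.0]]
wrist_force: [0.1, 0.3, -0.6]
width: 0.0001
grasp_force: 0.0
```

Call:
{"fn": "servo_tool", "kwargs": {"increments": [{"x":0,"y":0,"z":0.2,"ax":0,"ay":0,"az":0,"jaw":0},{"x":0,"y":0,"z":0,"ax":0,"ay":0,"az":0,"jaw":0}]}}

```text
time: 3.78
position: [0.4967, -0.1177, 0.1527]
ee_rot: [[-0.14, 0.99, -0.0], [0.99, 0.14, 0.0], [0.0, -0.0, -1.0]]
wrist_force: [1.3, 0.4, 0.6]
width: 0.0003
grasp_force: 0.0
```

Call:
{"fn": "servo_tool", "kwargs": {"increments": [{"x":0,"y":0,"z":0.2,"ax":0,"ay":0,"az":0,"jaw":0},{"x":0,"y":0,"z":0,"ax":0,"ay":0,"az":0,"jaw":0}]}}

```text
time: 3.95
position: [0.4967, -0.1177, 0.1507]
ee_rot: [[-0.14, 0.99, -0.0], [0.99, 0.14, 0.0], [0.0, -0.0, -1.0]]
wrist_force: [0.4, 0.6, 0.3]
width: 0.0006
grasp_force: 0.0
```

```bash
sed -i 's/w1.png/w2.png/' look.py && python3 look.py
```

```text
[ 0.49667507 -0.11769123  0.15071216] [[-0.14, 0.99, -0.0], [0.99, 0.14, 0.0], [0.0, -0.0, -1.0]] [0.43159266 0.60646819 0.31695076] [-0.28 -0.24  1.84  0.    1.54 -0.42]
to stop cm [-0.04778252 -0.02475861 -1.07878325]
red ([403, 0, 224, 353, 22970], [463.2, 192.6]) [ 0.56381756 -0.05950667  0.153     ]
red ([296, 250, 52, 53, 1394], [321.4, 268.4]) [ 0.49591916 -0.11156702  0.153     ]
green ([298, 81, 49, 51, 1866], [321.9, 106.3]) [ 0.48439838 -0.02762441  0.153     ]
yel ([282, 231, 79, 61, 1994], [321.1, 255.6]) [ 0.49472608 -0.10423964  0.153     ]
```

View pics/w2.png

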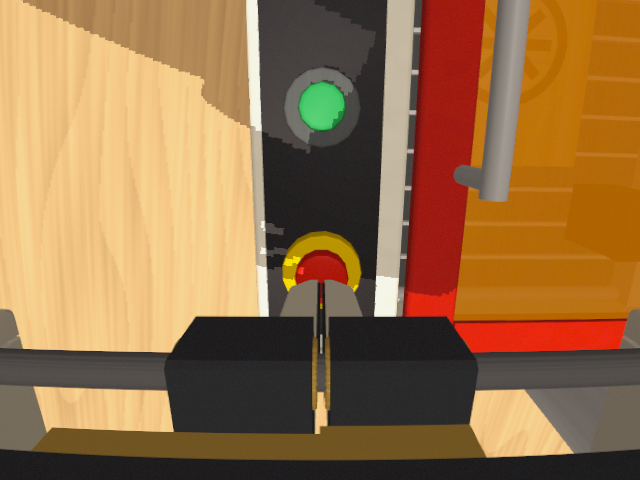

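The closed tips end at about (321,281), over the red button, whose visible part is centred near (321,268). No force is showing yet, so I'll compare where the tip and the button should project.

Run:
```python
from h import *
s=monitor.get_state();R=np.array(s["ee_rot"]);c=read_camera("wrist");M=np.array(c["tool_from_camera"])
def proj(p): # tool coords
    q=np.linalg.inv(M)@np.r_[p,1];return cv2.projectPoints(np.array([[q[0],-q[1],-q[2]]]),np.zeros(3),np.zeros(3),c["K"],c["D"])[0].ravel().round(1), q.round(3)
for z in(.008,-.011,-.03):print(z,proj([0,0,z]),proj([.0075,.0175,z])[0])
for z in(.153,.147,.143):print(z,proj(R.T@(np.array([.4965,-.1178,z])-s["position"])), proj(R.T@(np.array([.4965,-.1178,z])-s["position"])+[.015,0,0])[0])
print(s["wrist_force"],s["wrist_torque"],M.round(3).tolist())
```

```text
0.008 (array([321.2, 272.3]), array([ 0.   , -0.019, -0.216,  1.   ])) [351.5 260.1]
-0.011 (array([321.2, 284.9]), array([ 0.   , -0.024, -0.197,  1.   ])) [354.3 271.7]
-0.03 (array([321.2, 300. ]), array([ 0.   , -0.029, -0.179,  1.   ])) [357.7 285.6]
0.153 (array([320.9, 278.9]), array([ 0.   , -0.021, -0.206,  1.   ])) [320.9 253.2]
0.147 (array([320.9, 275. ]), array([ 0.   , -0.02 , -0.212,  1.   ])) [320.9 250. ]
0.143 (array([320.9, 272.5]), array([ 0.   , -0.019, -0.215,  1.   ])) [320.9 247.9]
[ 0.70223876  0.73450189 -0.24001474] [-0.02886985 -0.05505186  0.02979158] [[-0.001, 0.962, 0.271, 0.076], [1.0, 0.001, 0.002, 0.0], [0.002, 0.271, -0.962, -0.194], [0.0, 0.0, 0.0, 1.0]]
```

The tips show about 20 pixels short of where they should project, so they have not reached the button. I'll keep probing down in small steps.

Call:
{"fn": "servo_tool", "kwargs": {"increments": [{"x":0,"y":0,"z":0.2,"ax":0,"ay":0,"az":0,"jaw":0},{"x":0,"y":0,"z":0,"ax":0,"ay":0,"az":0,"jaw":0}]}}

```text
time: 4.22
position: [0.4967, -0.1177, 0.1487]
ee_rot: [[-0.14, 0.99, -0.0], [0.99, 0.14, 0.0], [0.0, -0.0, -1.0]]
wrist_force: [-0.6, -0.1, 0.9]
width: 0.0002
grasp_force: 0.0
```

Call:
{"fn": "servo_tool", "kwargs": {"increments": [{"x":0,"y":0,"z":0.2,"ax":0,"ay":0,"az":0,"jaw":0},{"x":0,"y":0,"z":0,"ax":0,"ay":0,"az":0,"jaw":0}]}}

```text
time: 4.38
position: [0.4967, -0.1177, 0.1466]
ee_rot: [[-0.14, 0.99, -0.0], [0.99, 0.14, 0.0], [0.0, -0.0, -1.0]]
wrist_force: [-0.1, 0.2, -0.5]
width: 0.0006
grasp_force: 0.0
```

Call:
{"fn": "servo_tool", "kwargs": {"increments": [{"x":0,"y":0,"z":0.2,"ax":0,"ay":0,"az":0,"jaw":0},{"x":0,"y":0,"z":0,"ax":0,"ay":0,"az":0,"jaw":0}]}}

```text
time: 4.55
position: [0.4967, -0.1177, 0.1447]
ee_rot: [[-0.14, 0.99, -0.0], [0.99, 0.14, 0.0], [0.0, -0.0, -1.0]]
wrist_force: [0.0, 0.8, -0.5]
width: 0.0003
grasp_force: 0.0
```

Call:
{"fn": "servo_tool", "kwargs": {"increments": [{"x":0,"y":0,"z":0.2,"ax":0,"ay":0,"az":0,"jaw":0},{"x":0,"y":0,"z":0,"ax":0,"ay":0,"az":0,"jaw":0}]}}

```text
time: 4.72
position: [0.4967, -0.1177, 0.1427]
ee_rot: [[-0.14, 0.99, -0.0], [0.99, 0.14, 0.0], [0.0, -0.0, -1.0]]
wrist_force: [0.1, -0.9, -0.7]
width: 0.0006
grasp_force: 0.0
```

Call:
{"fn": "servo_tool", "kwargs": {"increments": [{"x":0,"y":0,"z":0.2,"ax":0,"ay":0,"az":0,"jaw":0},{"x":0,"y":0,"z":0,"ax":0,"ay":0,"az":0,"jaw":0}]}}

```text
time: 4.88
position: [0.4967, -0.1177, 0.1407]
ee_rot: [[-0.14, 0.99, -0.0], [0.99, 0.14, 0.0], [0.0, -0.0, -1.0]]
wrist_force: [0.2, 0.2, -0.0]
width: 0.0005
grasp_force: 0.0
```

```bash
sed -i 's/w2.png/w3.png/' look.py && python3 look.py
python3 - <<'E'
from h import *
c=read_camera("scene");im=c["color"][130:290,130:340];cv2.imwrite("pics/s1.png",cv2.resize(im[:,:,::-1],None,fx=3.6,fy=3.6,interpolation=2))
E
```

```text
[ 0.4966693  -0.11768666  0.14067341] [[-0.14, 0.99, -0.0], [0.99, 0.14, 0.0], [0.0, -0.0, -1.0]] [ 0.23800234  0.2327131  -0.00823525] [-0.28 -0.23  1.85  0.    1.52 -0.42]
to stop cm [-0.04815509 -0.02460619 -2.08265859]
red ([407, 0, 218, 353, 22606], [462.8, 183.2]) [ 0.55845642 -0.05406325  0.153     ]
red ([294, 256, 55, 55, 1170], [321.3, 271.6]) [ 0.49560252 -0.10970627  0.153     ]
green ([297, 78, 51, 54, 2084], [322.0, 104.5]) [ 0.48442175 -0.02757395  0.153     ]
yel ([280, 236, 83, 62, 2124], [321.2, 260.1]) [ 0.49466826 -0.10341582  0.153     ]
```

View pics/s1.png

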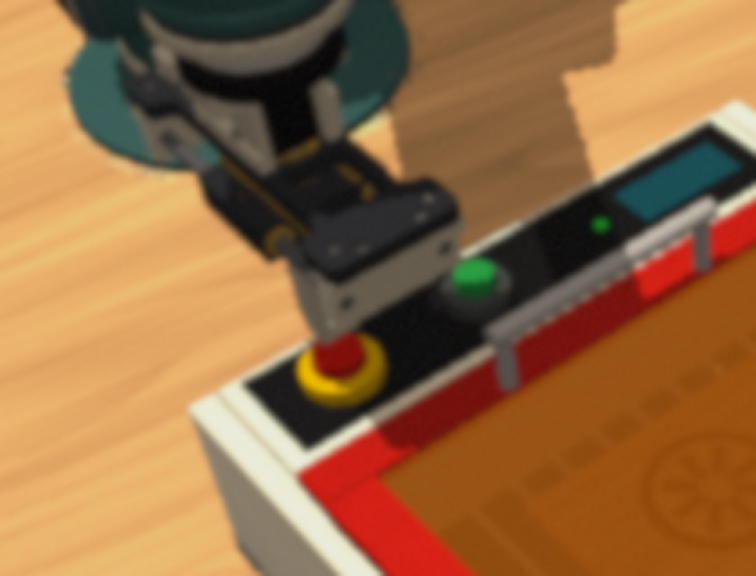

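The scene crop shows the tip just above the red button at about (335,340), still not touching. The real fingertips are therefore shorter than the nominal length. Continuing down.

Call:
{"fn": "servo_tool", "kwargs": {"increments": [{"x":0,"y":0,"z":0.2,"ax":0,"ay":0,"az":0,"jaw":0},{"x":0,"y":0,"z":0,"ax":0,"ay":0,"az":0,"jaw":0}]}}

```text
time: 5.15
position: [0.4967, -0.1177, 0.1387]
ee_rot: [[-0.14, 0.99, -0.0], [0.99, 0.14, 0.0], [0.0, -0.0, -1.0]]
wrist_force: [-0.3, 0.0, -0.4]
width: 0.0005
grasp_force: 0.0
```

Call:
{"fn": "servo_tool", "kwargs": {"increments": [{"x":0,"y":0,"z":0.2,"ax":0,"ay":0,"az":0,"jaw":0},{"x":0,"y":0,"z":0,"ax":0,"ay":0,"az":0,"jaw":0}]}}

```text
time: 5.32
position: [0.4967, -0.1177, 0.1367]
ee_rot: [[-0.14, 0.99, -0.0], [0.99, 0.14, 0.0], [0.0, -0.0, -1.0]]
wrist_force: [0.2, 0.0, 0.4]
width: -0.0001
grasp_force: 0.0
```

Call:
{"fn": "servo_tool", "kwargs": {"increments": [{"x":0,"y":0,"z":0.2,"ax":0,"ay":0,"az":0,"jaw":0},{"x":0,"y":0,"z":0,"ax":0,"ay":0,"az":0,"jaw":0}]}}

```text
time: 5.48
position: [0.4967, -0.1177, 0.1347]
ee_rot: [[-0.139, 0.99, -0.0], [0.99, 0.139, 0.0], [0.0, -0.0, -1.0]]
wrist_force: [0.5, -0.6, -0.4]
width: 0.0004
grasp_force: 0.0
```

Call:
{"fn": "servo_tool", "kwargs": {"increments": [{"x":0,"y":0,"z":0.2,"ax":0,"ay":0,"az":0,"jaw":0},{"x":0,"y":0,"z":0,"ax":0,"ay":0,"az":0,"jaw":0}]}}

```text
time: 5.65
position: [0.4967, -0.1177, 0.1326]
ee_rot: [[-0.14, 0.99, -0.0], [0.99, 0.14, 0.0], [0.0, -0.0, -1.0]]
wrist_force: [-0.3, -1.1, 0.4]
width: 0.0006
grasp_force: 0.0
```

Run:
```python
from h import *
s=monitor.get_state();print(s["wrist_force"],s["tau"],s["position"])
c=read_camera("scene");a=cv2.resize(c["color"][180:260,180:280],(500,400),interpolation=2)
b=read_camera("wrist")["color"][200:360,260:380];b=cv2.resize(b,(300,400),interpolation=2)
cv2.imwrite("pics/m1.png",np.hstack([a,b])[:,:,::-1])
for nm,lo,hi in(("red",(0,150,50),(6,255,255)),): print(nm,blobs(c["color"],lo,hi,20))
```

```text
[-0.30414862 -1.06031544  0.43317208] [ 1.62028278e-03 -4.28010428e+01 -6.20324278e+01  6.63582492e-02
 -2.89837236e-02  2.59335238e-04] [ 0.49665561 -0.11768639  0.13264592]
red [([213, 175, 231, 174, 6825], [329.3, 269.0]), ([273, 197, 52, 41, 624], [297.7, 216.3]), ([218, 224, 13, 11, 81], [224.4, 229.5])]
```

View pics/m1.png

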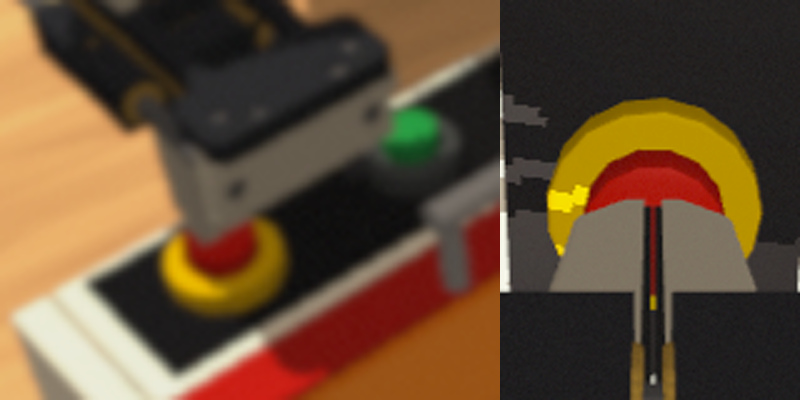

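The tip now sits right at the red button in both halves of the montage, and the button does not look pushed in yet.

Call:
{"fn": "servo_tool", "kwargs": {"increments": [{"x":0,"y":0,"z":0.2,"ax":0,"ay":0,"az":0,"jaw":0},{"x":0,"y":0,"z":0,"ax":0,"ay":0,"az":0,"jaw":0}]}}

```text
time: 5.92
position: [0.4967, -0.1177, 0.1307]
ee_rot: [[-0.14, 0.99, -0.0], [0.99, 0.14, 0.0], [0.0, -0.0, -1.0]]
wrist_force: [0.3, 0.1, -0.3]
width: 0.0007
grasp_force: 0.0
```

Call:
{"fn": "servo_tool", "kwargs": {"increments": [{"x":0,"y":0,"z":0.2,"ax":0,"ay":0,"az":0,"jaw":0},{"x":0,"y":0,"z":0,"ax":0,"ay":0,"az":0,"jaw":0}]}}

```text
time: 6.08
position: [0.4967, -0.1177, 0.1287]
ee_rot: [[-0.14, 0.99, -0.0], [0.99, 0.14, 0.0], [0.0, -0.0, -1.0]]
wrist_force: [0.8, 0.5, -0.1]
width: 0.0006
grasp_force: 0.0
```

Call:
{"fn": "servo_tool", "kwargs": {"increments": [{"x":0,"y":0,"z":0.2,"ax":0,"ay":0,"az":0,"jaw":0},{"x":0,"y":0,"z":0,"ax":0,"ay":0,"az":0,"jaw":0}]}}

```text
time: 6.25
position: [0.4968, -0.1177, 0.1269]
ee_rot: [[-0.14, 0.99, 0.0], [0.99, 0.14, -0.0], [-0.0, 0.0, -1.0]]
wrist_force: [0.0, 0.2, 2.0]
width: 0.0007
grasp_force: 1.2
```

Contact: 2 N at TCP z ≈ 0.127. The real tips are about 25 mm behind the reported TCP. Pressing on.

Call:
{"fn": "servo_tool", "kwargs": {"increments": [{"x":0,"y":0,"z":0.2,"ax":0,"ay":0,"az":0,"jaw":0},{"x":0,"y":0,"z":0,"ax":0,"ay":0,"az":0,"jaw":0}]}}

```text
time: 6.42
position: [0.4968, -0.1177, 0.1249]
ee_rot: [[-0.14, 0.99, 0.0], [0.99, 0.14, -0.0], [-0.0, 0.0, -1.0]]
wrist_force: [-0.7, -0.4, 3.3]
width: 0.0004
grasp_force: 1.7
```

Call:
{"fn": "servo_tool", "kwargs": {"increments": [{"x":0,"y":0,"z":0.2,"ax":0,"ay":0,"az":0,"jaw":0},{"x":0,"y":0,"z":0,"ax":0,"ay":0,"az":0,"jaw":0}]}}

```text
time: 6.58
position: [0.4969, -0.1177, 0.123]
ee_rot: [[-0.14, 0.99, 0.0], [0.99, 0.14, -0.0], [-0.0, 0.0, -1.0]]
wrist_force: [-0.7, -0.8, 5.0]
width: 0.0004
grasp_force: 2.3
```

Call:
{"fn": "servo_tool", "kwargs": {"increments": [{"x":0,"y":0,"z":0.15,"ax":0,"ay":0,"az":0,"jaw":0},{"x":0,"y":0,"z":0,"ax":0,"ay":0,"az":0,"jaw":0}]}}

```text
time: 6.75
position: [0.4969, -0.1177, 0.1225]
ee_rot: [[-0.14, 0.99, 0.001], [0.99, 0.14, -0.0], [-0.0, 0.001, -1.0]]
wrist_force: [-3.4, 1.3, 11.8]
width: 0.0003
grasp_force: 5.4
```

The button bottomed after about 6 mm of travel with 11.8 N. Retracting, then moving over the handle with the jaw half open.

Call:
{"fn": "servo_tool", "kwargs": {"increments": [{"x":0,"y":0,"z":0,"ax":0,"ay":0,"az":0,"jaw":0},{"x":0,"y":0,"z":-2,"ax":0,"ay":0,"az":0,"jaw":0},{"x":0,"y":0,"z":-4,"ax":0,"ay":0,"az":0,"jaw":0},{"x":0,"y":0,"z":-4,"ax":0,"ay":0,"az":0,"jaw":0},{"x":3.1,"y":1.88,"z":0,"ax":0,"ay":0,"az":0,"jaw":0.5},{"x":3.1,"y":1.88,"z":0,"ax":0,"ay":0,"az":0,"jaw":0.5},{"x":3.1,"y":1.88,"z":0,"ax":0,"ay":0,"az":0,"jaw":0.5},{"x":3.1,"y":1.88,"z":0,"ax":0,"ay":0,"az":0,"jaw":0.5},{"x":0,"y":0,"z":0,"ax":0,"ay":0,"az":0,"jaw":0.5}]}}

```text
time: 7.5
position: [0.5551, 0.02, 0.2207]
ee_rot: [[-0.143, 0.99, -0.001], [0.99, 0.143, 0.001], [0.001, -0.001, -1.0]]
wrist_force: [0.4, 0.5, 0.9]
width: 0.0293
grasp_force: 0.0
```

Run:
```python
from h import *
s=monitor.get_state();R=np.array(s["ee_rot"]);c=read_camera("wrist");im=c["color"];cv2.imwrite("pics/w4.png",im[:,:,::-1])
M=np.array(c["tool_from_camera"]);C={"K":c["K"],"D":c["D"],"eye":R@M[:3,3]+s["position"],"rotation":R@M[:3,:3]}
print(s["position"],s["width"],(100*R.T@(np.array([.554,.016,.1465])-s["position"])).round(2))
h=cv2.cvtColor(im,cv2.COLOR_RGB2HSV);m=cv2.inRange(h,np.array((0,0,90)),np.array((180,60,255)));m[275:]=0
n,l,st,ct=cv2.connectedComponentsWithStats(m)
for i in range(1,n):
  if st[i][4]>300: print(st[i].tolist(),ct[i].round(),onplane(C,ct[i],.19).round(4),[onplane(C,(np.nonzero((l==i)[r])[0].mean(),r),.19)[:2].round(4).tolist() for r in(st[i][1]+10,st[i][1]+st[i][3]-40)])
```

```text
[0.55510633 0.0200232  0.22070122] 0.02931046714756522 [-0.39 -0.16  7.42]
[156, 0, 80, 275, 2024] [171. 131.] [0.4558 0.087  0.19  ] [[0.4457, 0.1517], [0.4632, 0.0235]]
[259, 0, 28, 275, 5951] [273. 133.] [0.5156 0.0936 0.19  ] [[0.5067, 0.1591], [0.5239, 0.0322]]
[587, 0, 53, 275, 5089] [619. 160.] [0.7291 0.1103 0.19  ] [[0.7128, 0.1945], [0.7366, 0.0629]]
[310, 144, 19, 131, 2344] [319. 208.] [0.5488 0.0534 0.19  ] [[0.5443, 0.0855], [0.5514, 0.0361]]
```

View pics/w4.png

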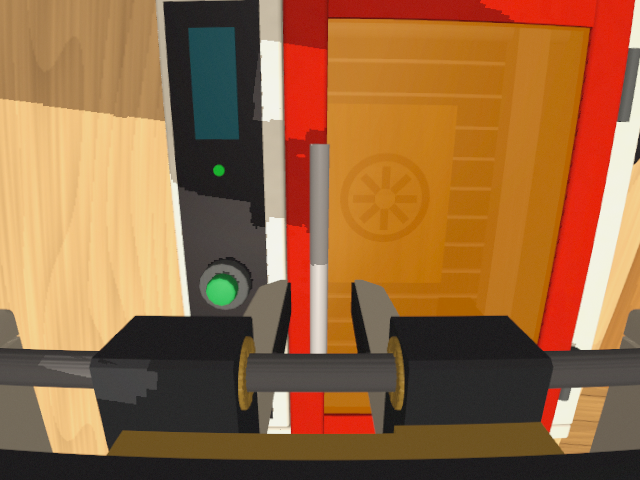

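The handle bar is at column 319, centred between the fingers (291–351), with the start button clear to the left. Descending and gripping.

Call:
{"fn": "servo_tool", "kwargs": {"increments": [{"x":-0.4,"y":-0.1,"z":3,"ax":0,"ay":0,"az":0,"jaw":0.5},{"x":0,"y":0,"z":3,"ax":0,"ay":0,"az":0,"jaw":0.5},{"x":0,"y":0,"z":1.4,"ax":0,"ay":0,"az":0,"jaw":0.5},{"x":0,"y":0,"z":0,"ax":0,"ay":0,"az":0,"jaw":0.5}], "force": 25}}

```text
time: 7.88
position: [0.5519, 0.0108, 0.1441]
ee_rot: [[-0.139, 0.99, -0.005], [0.99, 0.139, -0.0], [0.001, -0.005, -1.0]]
wrist_force: [0.7, -0.2, -1.4]
width: 0.0463
grasp_force: 0.0
```

Call:
{"fn": "servo_tool", "kwargs": {"increments": [{"x":0,"y":0,"z":0,"ax":0,"ay":0,"az":0,"jaw":0},{"x":0,"y":0,"z":0,"ax":0,"ay":0,"az":0,"jaw":0},{"x":0,"y":0,"z":0,"ax":0,"ay":0,"az":0,"jaw":0},{"x":0,"y":0,"z":0,"ax":0,"ay":0,"az":0,"jaw":0},{"x":0,"y":0,"z":0,"ax":0,"ay":0,"az":0,"jaw":0},{"x":0,"y":0,"z":0,"ax":0,"ay":0,"az":0,"jaw":0},{"x":0,"y":0,"z":0,"ax":0,"ay":0,"az":0,"jaw":0}]}}

```text
time: 8.47
position: [0.5549, 0.0116, 0.1483]
ee_rot: [[-0.14, 0.99, 0.004], [0.99, 0.14, 0.0], [-0.0, 0.004, -1.0]]
wrist_force: [11.2, 1.0, -1.6]
width: 0.0106
grasp_force: 25.0
```

Gripped at width 10.6 mm with 25 N. Working out the arc increments in the tool's axes (y is to the rear, -z is up).

Run:
```python
import numpy as np
f=lambda t:100*np.array([-.215*np.cos(t)+.05*np.sin(t),-(.215*np.sin(t)+.05*np.cos(t))])
for seq in([0,.02,.06,.11,.16,.21,.26,.31,.36,.41,.46],[.46,.51,.56,.61,.66,.71,.76,.80,.84],[.84,.87,.90,.93],[.93,.90,.87,.84,.80,.76]):
  P=np.array([f(t) for t in seq]);print(np.diff(P,axis=0).round(2).tolist(),(P[-1]-f(0)).round(2))
```

```text
[[0.1, -0.43], [0.23, -0.85], [0.34, -1.05], [0.39, -1.03], [0.44, -1.01], [0.49, -0.99], [0.54, -0.96], [0.59, -0.93], [0.64, -0.9], [0.68, -0.87]] [ 4.45 -9.03]
[[0.72, -0.83], [0.76, -0.8], [0.8, -0.76], [0.84, -0.72], [0.87, -0.67], [0.91, -0.63], [0.75, -0.47], [0.77, -0.44]] [ 10.87 -14.35]
[[0.59, -0.31], [0.59, -0.29], [0.6, -0.27]] [ 12.65 -15.22]
[[-0.6, 0.27], [-0.59, 0.29], [-0.59, 0.31], [-0.77, 0.44], [-0.75, 0.47]] [  9.36 -13.44]
```

Call:
{"fn": "servo_tool", "kwargs": {"increments": [{"x":0,"y":0.1,"z":-0.43,"ax":0,"ay":0,"az":0,"jaw":0},{"x":0,"y":0.23,"z":-0.85,"ax":0,"ay":0,"az":0,"jaw":0},{"x":0,"y":0.34,"z":-1.05,"ax":0,"ay":0,"az":0,"jaw":0},{"x":0,"y":0.39,"z":-1.03,"ax":0,"ay":0,"az":0,"jaw":0},{"x":0,"y":0.44,"z":-1.01,"ax":0,"ay":0,"az":0,"jaw":0},{"x":0,"y":0.49,"z":-0.99,"ax":0,"ay":0,"az":0,"jaw":0},{"x":0,"y":0.54,"z":-0.96,"ax":0,"ay":0,"az":0,"jaw":0},{"x":0,"y":0.59,"z":-0.93,"ax":0,"ay":0,"az":0,"jaw":0},{"x":0,"y":0.64,"z":-0.9,"ax":0,"ay":0,"az":0,"jaw":0},{"x":0,"y":0.68,"z":-0.87,"ax":0,"ay":0,"az":0,"jaw":0}]}}

```text
time: 9.3
position: [0.5981, 0.0176, 0.2371]
ee_rot: [[-0.139, 0.99, -0.0], [0.99, 0.139, -0.0], [-0.0, -0.0, -1.0]]
wrist_force: [6.8, -1.3, -9.4]
width: 0.0112
grasp_force: 25.0
```

Call:
{"fn": "servo_tool", "kwargs": {"increments": [{"x":0,"y":0,"z":0,"ax":0,"ay":0,"az":0,"jaw":0},{"x":0,"y":0,"z":0,"ax":0,"ay":0,"az":0,"jaw":0}]}}

```text
time: 9.47
position: [0.5981, 0.0176, 0.2372]
ee_rot: [[-0.14, 0.99, 0.0], [0.99, 0.14, -0.0], [-0.0, -0.0, -1.0]]
wrist_force: [4.9, -0.9, -8.2]
width: 0.0114
grasp_force: 25.0
```

Call:
{"fn": "servo_tool", "kwargs": {"increments": [{"x":0,"y":0.72,"z":-0.83,"ax":0,"ay":0,"az":0,"jaw":0},{"x":0,"y":0.76,"z":-0.8,"ax":0,"ay":0,"az":0,"jaw":0},{"x":0,"y":0.8,"z":-0.76,"ax":0,"ay":0,"az":0,"jaw":0},{"x":0,"y":0.84,"z":-0.72,"ax":0,"ay":0,"az":0,"jaw":0},{"x":0,"y":0.87,"z":-0.67,"ax":0,"ay":0,"az":0,"jaw":0},{"x":0,"y":0.91,"z":-0.63,"ax":0,"ay":0,"az":0,"jaw":0},{"x":0,"y":0.75,"z":-0.47,"ax":0,"ay":0,"az":0,"jaw":0},{"x":0,"y":0.77,"z":-0.44,"ax":0,"ay":0,"az":0,"jaw":0},{"x":0,"y":0,"z":0,"ax":0,"ay":0,"az":0,"jaw":0}]}}

```text
time: 10.22
position: [0.6619, 0.0263, 0.2923]
ee_rot: [[-0.139, 0.99, 0.001], [0.99, 0.139, -0.001], [-0.001, 0.001, -1.0]]
wrist_force: [-4.1, -3.7, 6.4]
width: 0.0116
grasp_force: 25.0
```

```bash
cat > th.py <<'E'
from h import *
from scipy.optimize import brentq
s=monitor.get_state();p=np.array(s["position"]);u=np.array([.990,.139])
H=np.array([.767,.045])
c=read_camera("scene");im=c["color"]
print(p,s["wrist_force"])
# handle bar middle from gripper: u from clamp, z from tcp (+38 mm)
d=(p[:2]-np.array([.5549,.0116]))@u
g=lambda t:-.215*np.cos(t)+.05*np.sin(t)+.215-d
k=lambda t:.215*np.sin(t)+.05*np.cos(t)-.05-(p[2]-.1483)
print("theta from u",brentq(g,0,1.3),"from z",brentq(k,0,1.3))
# lid front edge: project expected corners for several theta
v=np.array([-.139,.990]);Rm=np.array(c["rotation"])
cv2.imwrite("pics/%s.png"%__import__('sys').argv[1],im[:,:,::-1])
for t in(.7,.75,.8,.85,.9,.95):
  o=[]
  for w in(-.186,.186):
    P=np.r_[H+u*(-.24*np.cos(t)+.006*np.sin(t))+v*w,.136+.24*np.sin(t)+.006*np.cos(t)]
    q=Rm.T@(P-np.array(c["eye"]));o.append(cv2.projectPoints(np.array([[q[0],-q[1],-q[2]]]),np.zeros(3),np.zeros(3),c["K"],c["D"])[0].ravel().round(0).tolist())
  print(t,o)
E
python3 th.py s2
```

```text
[0.66187335 0.02629691 0.29226864] [-4.10445595 -3.70917538  6.4011374 ]
theta from u 0.835957878714215 from z 0.8446989276703875
0.7 [[213.0, 221.0], [383.0, 126.0]]
0.75 [[215.0, 219.0], [387.0, 123.0]]
0.8 [[217.0, 218.0], [391.0, 121.0]]
0.85 [[219.0, 217.0], [395.0, 120.0]]
0.9 [[222.0, 217.0], [399.0, 118.0]]
0.95 [[225.0, 217.0], [404.0, 117.0]]
```

View pics/s2.png

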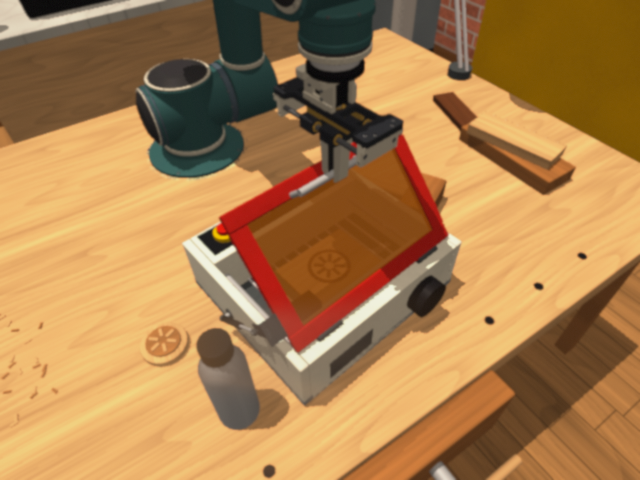

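The lid is raised, with its front right corner at about (221,219), which fits 0.84–0.85 rad. The bar is still in the fingers and nothing else has moved. Going past balance to about 0.95.

Call:
{"fn": "servo_tool", "kwargs": {"increments": [{"x":0,"y":0.59,"z":-0.31,"ax":0,"ay":0,"az":0,"jaw":0},{"x":0,"y":0.59,"z":-0.29,"ax":0,"ay":0,"az":0,"jaw":0},{"x":0,"y":0.6,"z":-0.27,"ax":0,"ay":0,"az":0,"jaw":0},{"x":0,"y":0.4,"z":-0.17,"ax":0,"ay":0,"az":0,"jaw":0},{"x":0,"y":0,"z":0,"ax":0,"ay":0,"az":0,"jaw":0},{"x":0,"y":0,"z":0,"ax":0,"ay":0,"az":0,"jaw":0},{"x":0,"y":0,"z":0,"ax":0,"ay":0,"az":0,"jaw":0}]}}

```text
time: 10.85
position: [0.6829, 0.0293, 0.302]
ee_rot: [[-0.139, 0.99, 0.001], [0.99, 0.139, -0.001], [-0.001, 0.001, -1.0]]
wrist_force: [-2.7, -4.1, 5.7]
width: 0.0114
grasp_force: 25.0
```

```bash
python3 th.py s3 | head -2
```

```text
[0.68288   0.029264  0.3020075] [-2.6632765  -4.09304497  5.66951868]
theta from u 0.9428637379761754 from z 0.9469188542675133
```

View pics/s3.png

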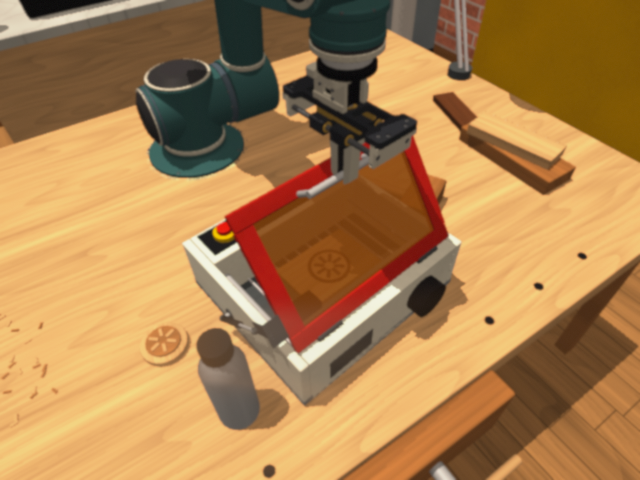

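The lid's front right corner has moved to about (227,218), and both estimates give about 0.945 rad, past balance. Easing back to about 0.76.

Call:
{"fn": "servo_tool", "kwargs": {"increments": [{"x":0,"y":-0.4,"z":0.17,"ax":0,"ay":0,"az":0,"jaw":0},{"x":0,"y":-0.6,"z":0.27,"ax":0,"ay":0,"az":0,"jaw":0},{"x":0,"y":-0.59,"z":0.29,"ax":0,"ay":0,"az":0,"jaw":0},{"x":0,"y":-0.59,"z":0.31,"ax":0,"ay":0,"az":0,"jaw":0},{"x":0,"y":-0.77,"z":0.44,"ax":0,"ay":0,"az":0,"jaw":0},{"x":0,"y":-0.75,"z":0.47,"ax":0,"ay":0,"az":0,"jaw":0},{"x":0,"y":0,"z":0,"ax":0,"ay":0,"az":0,"jaw":0},{"x":0,"y":0,"z":0,"ax":0,"ay":0,"az":0,"jaw":0},{"x":0,"y":0,"z":0,"ax":0,"ay":0,"az":0,"jaw":0},{"x":0,"y":0,"z":0,"ax":0,"ay":0,"az":0,"jaw":0}]}}

```text
time: 11.73
position: [0.6462, 0.0246, 0.2819]
ee_rot: [[-0.14, 0.99, -0.0], [0.99, 0.14, 0.0], [0.0, -0.0, -1.0]]
wrist_force: [-0.2, -2.7, -0.3]
width: 0.011
grasp_force: 25.0
```

Call:
{"fn": "servo_tool", "kwargs": {"increments": [{"x":0,"y":0,"z":0,"ax":0,"ay":0,"az":0,"jaw":0},{"x":0,"y":0,"z":0,"ax":0,"ay":0,"az":0,"jaw":0},{"x":0,"y":0,"z":0,"ax":0,"ay":0,"az":0,"jaw":0},{"x":0,"y":0,"z":0,"ax":0,"ay":0,"az":0,"jaw":0}]}}

```text
time: 12.07
position: [0.6461, 0.0246, 0.2818]
ee_rot: [[-0.14, 0.99, -0.0], [0.99, 0.14, 0.0], [0.0, 0.0, -1.0]]
wrist_force: [-0.9, -1.4, 0.0]
width: 0.0113
grasp_force: 25.0
```

```bash
python3 th.py s4 | head -2; python3 -c "
from h import *
T=read_camera('top')['color'];T0=np.load('top0.npz')['color']
for n,(a,b,c,d) in dict(ros=(235,290,460,515),mallet=(240,385,150,232)).items(): print(n,np.abs(T[a:b,c:d].astype(int)-T0[a:b,c:d]).mean())
S=read_camera('scene')['color'];S0=np.load('scene0.npz')['color'];print('flask',np.abs(S[325:430,195:260].astype(int)-S0[325:430,195:260]).mean())
print('red',blobs(S,(0,150,80),(6,255,255),20))"
```

```text
[0.64608746 0.02461901 0.2818149 ] [-0.87501554 -1.38685827  0.03591634]
theta from u 0.7517266458363394 from z 0.7530754305937384
ros 18.48418732782369
mallet 18.45340622371741
flask 10.04102564102564
red [([217, 133, 230, 218, 8518], [322.0, 252.4]), ([342, 153, 6, 7, 26], [343.8, 155.8])]
```

```bash
python3 -c "
from plant import arm
print(arm.close_job())"
```

```text
the job is handed in; nothing more can be done
None
```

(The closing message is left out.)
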